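# Prove a bump rail with a fingertip

## Task

Test the L-shaped sprung bump rail by touch: without gripping anything, set the fingertips down on the free end of its longer leg, press the rail down slightly, and run them along the top of that leg, round the corner and on to the free end of the shorter leg. Keep the rail slightly pressed the whole way, never letting it spring up between the two ends and never pushing it right down to its stop. Then lift clear so that the rail springs back, and leave the loose block, filling knife and tin where they are.

Things in the scene. Friction and masses are not known exactly. Their poses are not given: they have to be found in the camera images.
- rail_base: Fixed L-shaped aluminium channel, 38 mm wide and 26 mm high, that carries the sprung rail. Its origin lies on the table at the corner where the centre lines of the two legs meet, z up. The longer leg runs 205 mm from there along its -y axis, the shorter leg 125 mm along its -x axis (outsides of the black end caps). Small flat screw lugs stick out 22 mm beside the channel.
- touch_rail (a joint): How far the rail is pressed down, m: 0 = fully up (sprung back), 0.008 = on its stop. The whole L goes straight down together, wherever it is pressed. It takes about 1.2 N to start it moving and 1.2 N more for each mm (about 5 N at 3 mm, 11 N at the stop); it springs back when released. Pressed between 0.6 and 7.5 mm counts as slightly pressed.
- rail_long_end (a point): Point on the centre line of the rail's flat top, 15 mm from the free end of the longer leg, where the test starts. The rail is dark rubber, 28 mm wide, with edges rounded 4 mm; its top is 45 mm above the table when up. This point and the other four belong to the fixed base: they stay at that height when the rail is pressed.
- rail_long_mid (a point): Point on the centre line of the rail's top, half way along the longer leg, 93 mm from rail_long_end. The point midway between the fingertips is what must pass over this point and the others (within about 20 mm), so the fingers are best shut.
- rail_corner (a point): Point on the rail's top where the centre lines of the legs meet at a right angle, 183 mm from rail_long_end and 104 mm from rail_short_end.
- rail_short_mid (a point): Point on the centre line of the rail's top, half way along the shorter leg.
- rail_short_end (a point): Point on the centre line of the rail's top, 15 mm from the free end of the shorter leg, where the test ends.
- bored_block: Loose bare wooden block with a bored hole, 49 x 81 x 34 mm high, lying in the inner angle of the L; origin under its centre. To be left alone.
- filling_knife: Loose filling knife with a wooden handle, 60 x 196 x 13 mm high, lying beyond the longer leg, on the outside of the L; origin under its centre, long along its y axis. To be left alone.
- tin: Loose pressed-steel tin with its lid shut, 94 x 121 x 42 mm high, beside the shorter leg on the outside of the L; origin under its centre. To be left alone.

How it is judged:
By the outcome, as a careful person would: the job done as asked, in the order asked, and still so for the second after the job is handed in, with the robot touching nothing.
It also fails if it takes over 50 s, if anything falls off the work surface, if the arm or the gripper's body presses on something with over 40 N, if the wrist force passes 120 N, or if a joint passes its speed limit or range.

## Robot

A 6-joint arm with a two-finger parallel gripper is mounted at the origin on a cart in front of the work surface, level with it; the furniture and walls round the work are solid. World frame = base frame: x ahead of the robot, y to its left, z up, the work surface at z = 0. Lengths are in m, angles in rad, forces in N, time in s.
With the tool pointing down it reaches from about 0.35 to 0.975 m from the base axis. Payload 4.9 kg.
Tool frame: the origin (TCP) lies on the front face of the gripper's body, between the roots of the fingers; the fingertips stand ctrl.finger_overhang ahead of it and the grasp point (between the pads) lies 54 mm ahead of it (ctrl.finger_overhang is the distance from the TCP to the fingertips, in m); z points along the fingers, y is the line along which they close (so a half turn about z gives the same grasp; the last joint's range is limited). The gripper opens to 85 mm and grips with 20 to 120 N. Pads are 22 mm wide; open, the fingers measure 114 mm over their backs; the gripper's body (76 mm by 85 mm) begins 54 mm behind the grasp point. The pads swing forward as they close: fully open they stand 13 mm farther back than shut.
Start: joints at [1.161, 0.053, 1.613, -0, 1.476, -0.119], TCP at [0.179, 0.599, 0.304] pointing down, gripper open.
Joint ranges: [-3.01, 3.01], [-1.01, 2.22], [0.06, 2.58], [-1.02, 4.17], [0.09, 2.62], [-3.14, 3.14]. Speed limits (rad/s): [2.57, 2.57, 3.14, 3.14, 3.14, 3.14].

## Interface

Orientations are given as a rotation vector (axis times angle).
In Python, from station import ctrl, vision gives the robot as it stands. The module is installed in compiled form; this text tells all that it offers.
- The arm moves only by the tool drive_tool, never from a script. Its argument "rows" is a list of rows, each a list of 2 entries, a list of its own where there are three numbers: the shift along the tool's x, y, z in m, then the turn about the tool's z in rad. A call has 1 to 10 rows; each row shifts and turns the commanded pose from where the row before left it, along the tool's axes as they then stand; what a row does not reach is not made up. A row lasts 1/10 s, in which the tool goes at most 50 mm and 8.59 degrees, less where a joint would pass 70% of its speed; a pose out of reach is approached as far as the arm can. A call with a gripper value outside its range is refused whole. "jaw" is the closure, from 0 (fully open) to 1 (shut), set as the call begins (left out, the last holds). The fingers move at their own pace and stop on an object; "grip_force" is the grip in N (left out, the last holds). Time passes only in rows, so rows that do not move let the fingers close. It gives the time, the measured TCP pose, the force, the opening and the grip force at its end, in the units of the state.
- ctrl.get_obs(): the state, without advancing time (a new reading comes with each control period).
- vision.get_image(name): name is "scene" or "top" or "wrist"; returns a dict with "image" (400x640x3 uint8, blue, green, red), "vertical_fov" (degrees; the focal length in pixels is half the picture's height over the tangent of half this angle, whatever the lens; pixels are square), "cx", "cy" (the principal point, pixels), "R" (3x3) and "t" (3): a world point X has camera coordinates R X + t. Camera axes: x right, y down, z forward; pixel columns grow to the right and rows downward; lengths in m; the calibration is good to about 2 mm. A picture is of the moment at which its call begins. There is no depth.
- ctrl.finish_job(): hands the job in; it is judged then, once.
The state is a dict: "t": time; "q": joint angles; "dq": joint speeds; "effort": joint torques, N m; "tool_pos": TCP position; "tool_rot": TCP orientation; "contact_force": force on the tool from outside, world axes, zero at the start; "wrist_torque": the same for the moment, N m; "opening": finger opening in m; "grip_force": force on a finger pad.
Only numpy, scipy, OpenCV 4.12 (cv2) and the standard library are available. Lean on these libraries where they do the work, as an engineer would, in place of code of your own. Each camera call takes 0.05 s, during which the arm holds its last target. There are 200 camera calls.

## Working session

There is one attempt and no reset: what is moved stays moved. The work goes in short steps, Python scripts to look and compute and a tool call to move; the robot and the scene stay as the last step left them, time stands still between calls to the robot, and variables do not carry over. Pictures are saved under pics/ and viewed, at most 10 in all, crops included, and the job is handed in when it is done.

Besides the shell and the picture viewer there is one more tool, called after "Emit:" in YAML: its name, and indented under it one key for each argument. drive_tool: Moves the arm, as the interface text tells. Its arguments: {"type":"object","properties":{"rows":{"type":"array","items":{"type":"array"}},"jaw":{"type":"number"},"grip_force":{"type":"number"}},"required":["rows"]}

```bash
mkdir -p pics; python3 - <<'E'
from station import ctrl, vision
import cv2, pickle
o=ctrl.get_obs();print(o['t'],o['tool_pos'],o['tool_rot'],o['opening'],ctrl.finger_overhang)
for n in ("top","scene"):
    d=vision.get_image(n);pickle.dump(d,open(n+'.pkl','wb'));cv2.imwrite(f'pics/{n}.png',d['image'])
E
```

```text
0.0 [0.1790104  0.5983306  0.30265887] [-0.45509619 -3.10791763  0.0031118 ] 0.08511537618810337 0.0726
```

View pics/top.png

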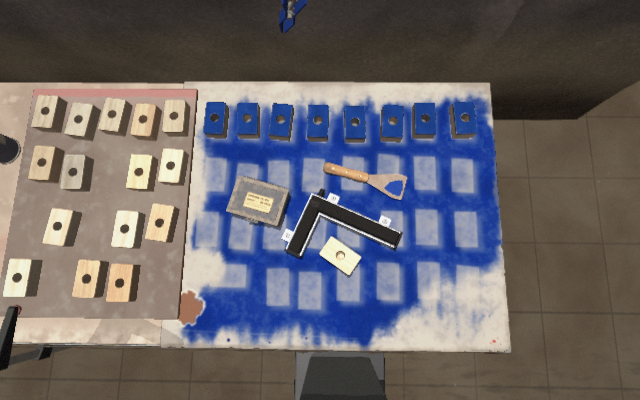

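View pics/scene.png

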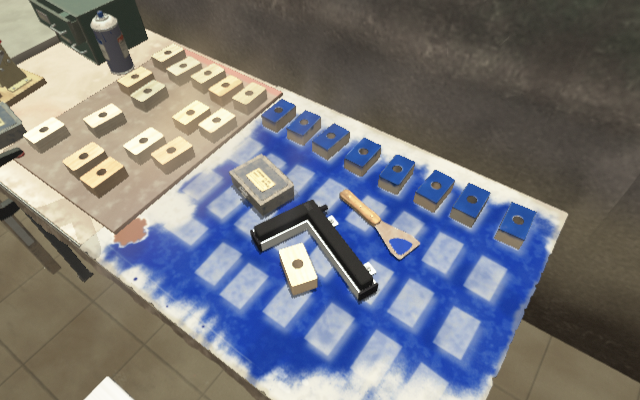

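The top view shows the rail with its corner near (317,202), the long leg's end near (398,240) and the short leg's end near (294,250). The tin, knife and block sit around it. I'll zoom in to get exact pixels.

```bash
python3 - <<'E'
import cv2, pickle, numpy as np
d=pickle.load(open('top.pkl','rb'));s=pickle.load(open('scene.pkl','rb'))
a=cv2.resize(d['image'][180:270,270:420],None,fx=5.3,fy=5.3,interpolation=cv2.INTER_CUBIC)[:,:795]
cv2.imwrite('pics/c1.png',a)
b=cv2.resize(s['image'][190:310,235:395],None,fx=4.9,fy=4.9,interpolation=cv2.INTER_CUBIC)
cv2.imwrite('pics/c2.png',b)
for k in (d,s): print(k['vertical_fov'],k['cx'],k['cy'],-k['R'].T@k['t'])
E
```

```text
55.19770674456555 325.6426277775699 194.19461887898478 [0.44182117 0.03551909 0.88059298]
48.74531149981036 315.6428641096227 199.1257832812995 [ 0.16445064 -0.26220178  0.7278096 ]
```

View pics/c1.png

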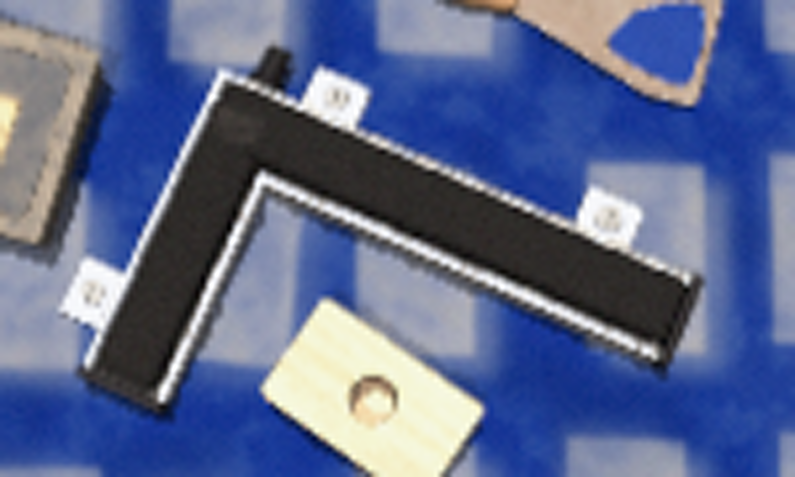

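View pics/c2.png

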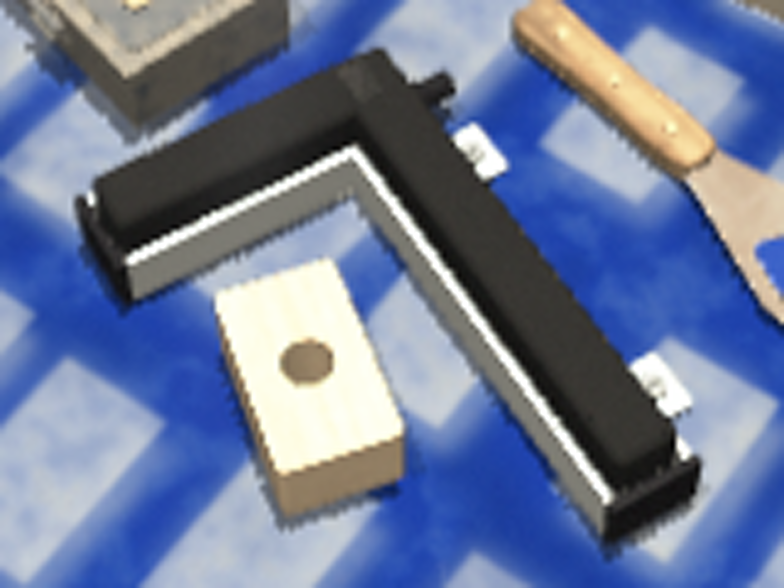

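```bash
cat > h.py <<'E'
import numpy as np, pickle, cv2
from scipy.optimize import least_squares
def proj(k,X):
    f=200/np.tan(np.radians(k['vertical_fov']/2)); c=np.atleast_2d(X)@k['R'].T+k['t']
    return c[:,:2]/c[:,2:]*f+[k['cx'],k['cy']]
def w(p,B):
    c,s=np.cos(p[2]),np.sin(p[2]); B=np.atleast_2d(B).astype(float)
    return np.c_[p[0]+c*B[:,0]-s*B[:,1],p[1]+s*B[:,0]+c*B[:,1],B[:,2]]
E
python3 - <<'E'
from h import *
d=pickle.load(open('top.pkl','rb'));s=pickle.load(open('scene.pkl','rb'))
h=.026;a=.019
pt=np.array([[225,72],[263,177],[90,365],[163,402],[693,280],[657,353]])/5.3+[270,180]
ps=np.array([[352,152],[607,498],[128,262]])/4.9+[235,190]
def B(p):
    L,S=-.205+p[3],-.125+p[4]
    return [[a,a,h],[-a,-a,h],[S,a,h],[S,-a,h],[a,L,h],[-a,L,h]],[[-a,-a,h],[-a,L,h],[S,-a,h]]
f=lambda p:np.r_[(proj(d,w(p,B(p)[0]))-pt).ravel(),(proj(s,w(p,B(p)[1]))-ps).ravel()]
for i in (-.5,.3):
  r=least_squares(f,[.43,.05,i,.003,.003],loss='soft_l1')
  print(r.cost,r.x.round(4));print(f(r.x).reshape(-1,2).round(1).tolist())
p=r.x[:3];np.save('p.npy',p)
P=w(p,[[0,-.183,.045],[0,-.09,.045],[0,0,.045],[-.052,0,.045],[-.104,0,.045]]);print(P.round(4))
for k,n in((d,'t'),(s,'s')):
  im=k['image'].copy()
  Z=cv2.resize(im,None,fx=4,fy=4,interpolation=cv2.INTER_CUBIC)
  for u in proj(k,P): cv2.circle(Z,tuple(int(v) for v in (u+.5)*4),4,(0,0,255),1)
  for e in ([[.014,.014],[.014,-.198],[-.014,-.198],[-.014,-.014],[-.119,-.014],[-.119,.014]],):
    q=proj(k,w(p,[[*x,.045] for x in e])); cv2.polylines(Z,[((q+.5)*4).astype(int)],True,(0,255,0),1)
  cv2.imwrite(f'pics/o{n}.png',Z[720:1080,1080:1680] if n=='t' else Z[760:1240,940:1600])
a=cv2.imread('pics/ot.png');b=cv2.imread('pics/os.png')
b=cv2.resize(b,None,fx=.6,fy=.6);a=cv2.resize(a,None,fx=.83,fy=.83)
W=max(a.shape[1],b.shape[1]);pad=lambda z:cv2.copyMakeBorder(z,0,0,0,W-z.shape[1],cv2.BORDER_CONSTANT)
cv2.imwrite('pics/ov.png',np.vstack([pad(a),pad(b)]))
E
```

```text
3.192815885804733 [ 0.5936  0.0719 -0.4109  0.0062  0.0048]
[[-0.7, -1.2], [0.4, 0.8], [-1.4, -0.3], [0.4, -0.2], [-0.2, -1.4], [0.1, 0.5], [0.2, 0.5], [-0.1, 0.4], [-0.1, 0.5]]
3.1928158858048175 [ 0.5936  0.0719 -0.4109  0.0062  0.0048]
[[-0.7, -1.2], [0.4, 0.8], [-1.4, -0.3], [0.4, -0.2], [-0.2, -1.4], [0.1, 0.5], [0.2, 0.5], [-0.1, 0.4], [-0.1, 0.5]]
[[ 0.5205 -0.0959  0.045 ]
 [ 0.5576 -0.0106  0.045 ]
 [ 0.5936  0.0719  0.045 ]
 [ 0.5459  0.0927  0.045 ]
 [ 0.4983  0.1135  0.045 ]]
```

View pics/ov.png

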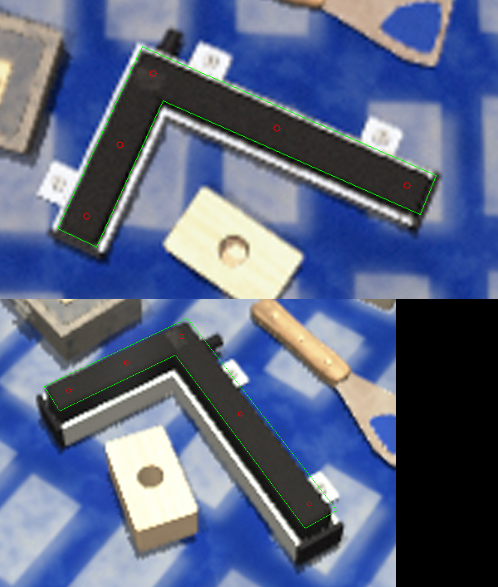

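The fit agrees with both views to about 2–3 mm. Turning the tool by +0.12 rad puts its y axis along the long leg and its x axis along the short leg, so each leg becomes a single-axis run.

Emit:
drive_tool:
  rows:
    - [[0,0,0],0.12]
    - [[-0.0295,-0.025,0],0]
    - [[-0.0295,-0.025,0],0]
    - [[-0.0295,-0.025,0],0]
    - [[-0.0295,-0.025,0],0]
    - [[-0.0295,-0.025,0],0]
    - [[-0.0295,-0.025,0],0]
    - [[-0.0295,-0.025,0],0]
    - [[-0.0295,-0.025,0],0]
    - [[-0.0295,-0.025,0],0]
  jaw: 1

```text
t: 1.1
tool_pos: [0.3329, 0.2849, 0.3035]
tool_rot: [-0.64, -3.075, 0.0]
contact_force: [0.1, 0.3, 0.0]
opening: 0.0003
grip_force: 0.0
```

Emit:
drive_tool:
  rows:
    - [[-0.0295,-0.025,0],0]
    - [[-0.0295,-0.025,0],0]
    - [[-0.0295,-0.025,0],0]
    - [[-0.0295,-0.025,0],0]
    - [[-0.0295,-0.025,0],0]
    - [[-0.0295,-0.025,0],0]
    - [[-0.0295,-0.025,0],0]
    - [[-0.0295,-0.025,0.02],0]
    - [[-0.0295,-0.025,0.03],0]
    - [[-0.0295,-0.025,0.03],0]

```text
t: 2.1
tool_pos: [0.5039, -0.0622, 0.2232]
tool_rot: [0.641, 3.074, 0.0]
contact_force: [0.2, -0.2, 0.0]
opening: -0.0
grip_force: 0.0
```

Emit:
drive_tool:
  rows:
    - [[0,0,0.02],0]
    - [[0,0,0.015],0]
    - [[0,0,0],0]
    - [[0,0,0],0]

```text
t: 2.5
tool_pos: [0.5034, -0.06, 0.1893]
tool_rot: [0.639, 3.076, 0.0]
contact_force: [0.3, -0.6, -0.1]
opening: 0.0001
grip_force: 0.0
```

```bash
python3 - <<'E'
from h import *
from station import ctrl,vision
from scipy.spatial.transform import Rotation as Ro
o=ctrl.get_obs();R=Ro.from_rotvec(o['tool_rot']).as_matrix();p=np.load('p.npy')
print(o['t'],o['tool_pos'],R.round(4).tolist(),o['contact_force'],o['opening'])
for b in ([0,-.183,.045],[0,0,.045],[-.104,0,.045]): print(R.T@(w(p,[b])[0]-o['tool_pos']))
k=vision.get_image('wrist')
P=w(p,[[0,-.183,.045],[0,-.09,.045],[0,0,.045],[-.052,0,.045],[-.104,0,.045]])
im=k['image'].copy()
for u in proj(k,P): cv2.circle(im,tuple(np.clip(u,-2000,2000).astype(int).tolist()),5,(0,0,255),1)
q=proj(k,w(p,[[*x,.045] for x in [[.014,.014],[.014,-.198],[-.014,-.198],[-.014,-.014],[-.119,-.014],[-.119,.014]]]))
cv2.polylines(im,[q.astype(int)],True,(0,255,0),1)
cv2.imwrite('pics/w.png',im)
E
```

```text
2.5 [ 0.50335302 -0.05998736  0.18927241] [[-0.9172, 0.3984, 0.0003], [0.3984, 0.9172, -0.0], [-0.0002, 0.0001, -1.0]] [ 0.30526377 -0.64098071 -0.07956133] 8.213741327469264e-05
[-0.02998208 -0.02608448  0.14427711]
[-0.03018824  0.1569154   0.14429426]
[0.07381169 0.15703257 0.14426951]
```

View pics/w.png

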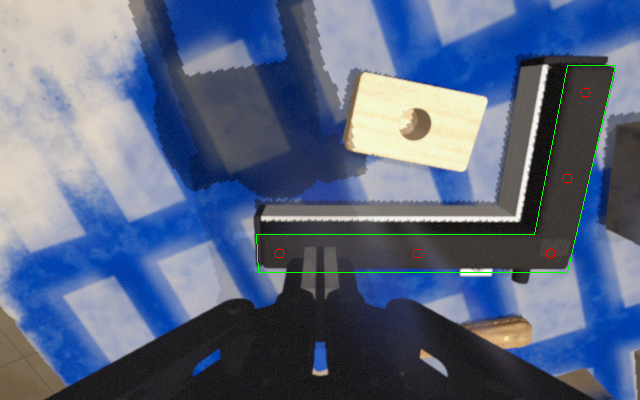

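The wrist view confirms the fit: the drawn outline matches the rail to about 2–3 mm, with the rail slightly toward the inner side. I'll apply +2 mm in x and y, move over the start point and come down with contact checks.

Emit:
drive_tool:
  rows:
    - [[-0.014,-0.012,0.02],0]
    - [[-0.014,-0.012,0.02],0]
    - [[0,0,0.017],0]
    - [[0,0,0.01],0]
    - [[0,0,0],0]
    - [[0,0,0],0]

```text
t: 3.15
tool_pos: [0.52, -0.0934, 0.123]
tool_rot: [0.639, 3.074, -0.0]
contact_force: [1.4, 0.5, -0.6]
opening: -0.0001
grip_force: 0.0
```

Emit:
drive_tool:
  rows:
    - [[0,0,0.002],0]
    - [[0,0,0.002],0]
    - [[0,0,0.001],0]
    - [[0,0,0.001],0]
    - [[0,0,0],0]
    - [[0,0,0],0]

```text
t: 3.75
tool_pos: [0.5197, -0.0938, 0.1163]
tool_rot: [0.641, 3.075, 0.0]
contact_force: [0.1, 1.3, 3.4]
opening: -0.0002
grip_force: 1.4
```

Emit:
drive_tool:
  rows:
    - [[0,0,0.001],0]
    - [[0,0,0.001],0]
    - [[0,0,0],0]
    - [[0,0,0],0]

```text
t: 4.15
tool_pos: [0.5198, -0.0938, 0.1143]
tool_rot: [0.641, 3.075, 0.0]
contact_force: [-1.7, 1.7, 5.2]
opening: 0.0001
grip_force: 2.5
```

Emit:
drive_tool:
  rows:
    - [[0,0.003,0],0]
    - [[0,0.006,0],0]
    - [[0,0.006,0],0]
    - [[0,0.006,0],0]
    - [[0,0.006,0],0]

```text
t: 4.65
tool_pos: [0.5306, -0.0696, 0.1144]
tool_rot: [0.64, 3.075, -0.003]
contact_force: [-0.6, -3.4, 4.0]
opening: -0.0004
grip_force: 2.6
```

Emit:
drive_tool:
  rows:
    - [[0,0.008,0],0]
    - [[0,0.008,0],0]
    - [[0,0.008,0],0]
    - [[0,0.008,0],0]
    - [[0,0.008,0],0]
    - [[0,0.008,0],0]
    - [[0,0.008,0],0]
    - [[0,0.008,0],0]
    - [[0,0.008,0],0]
    - [[0,0.008,0],0]

```text
t: 5.65
tool_pos: [0.5625, 0.0038, 0.1142]
tool_rot: [0.64, 3.075, -0.003]
contact_force: [-1.6, -3.8, 6.1]
opening: -0.0003
grip_force: 2.7
```

Emit:
drive_tool:
  rows:
    - [[0,0.008,0],0]
    - [[0,0.008,0],0]
    - [[0,0.008,0],0]
    - [[0,0.008,0],0]
    - [[0,0.008,0],0]
    - [[0,0.008,0],0]
    - [[0,0.008,0],0]
    - [[0,0.008,0],0]
    - [[0,0.008,0],0]
    - [[0,0.004,0],0]

```text
t: 6.65
tool_pos: [0.5928, 0.0737, 0.1142]
tool_rot: [0.64, 3.075, -0.003]
contact_force: [-1.0, -3.9, 5.9]
opening: -0.0001
grip_force: 2.7
```

Emit:
drive_tool:
  rows:
    - [[0,0,0],0]
    - [[0,0,0],0]

```text
t: 6.85
tool_pos: [0.5929, 0.074, 0.1143]
tool_rot: [0.64, 3.075, -0.001]
contact_force: [-1.3, 0.0, 4.8]
opening: 0.0001
grip_force: 2.6
```

Emit:
drive_tool:
  rows:
    - [[0.003,0,0],0]
    - [[0.006,0,0],0]
    - [[0.006,0,0],0]
    - [[0.006,0,0],0]
    - [[0.006,0,0],0]
    - [[0.006,0,0],0]
    - [[0.006,0,0],0]
    - [[0.006,0,0],0]

```text
t: 7.65
tool_pos: [0.5512, 0.0922, 0.1144]
tool_rot: [0.64, 3.074, 0.0]
contact_force: [2.6, -1.2, 5.0]
opening: 0.0001
grip_force: 2.6
```

Emit:
drive_tool:
  rows:
    - [[0.008,0,0],0]
    - [[0.008,0,0],0]
    - [[0.008,0,0],0]
    - [[0.008,0,0],0]
    - [[0.008,0,0],0]
    - [[0.008,0,0],0]
    - [[0.007,0,0],0]
    - [[0.003,0,0],0]
    - [[0,0,0],0]
    - [[0,0,0],0]

```text
t: 8.65
tool_pos: [0.4975, 0.1155, 0.114]
tool_rot: [-0.64, -3.075, -0.0]
contact_force: [1.6, -0.4, 5.4]
opening: -0.0001
grip_force: 2.8
```

The fingertips are at the short end, within 3 mm of the estimated point. Now lifting clear.

Emit:
drive_tool:
  rows:
    - [[0,0,-0.004],0]
    - [[0,0,-0.01],0]
    - [[0,0,-0.025],0]
    - [[0,0,-0.03],0]
    - [[0,0,-0.03],0]
    - [[0,0,-0.02],0]
    - [[0,0,0],0]
    - [[0,0,0],0]

```text
t: 9.45
tool_pos: [0.4971, 0.1152, 0.2318]
tool_rot: [-0.64, -3.073, 0.001]
contact_force: [-1.0, 0.4, -1.2]
opening: 0.0003
grip_force: 0.0
```

```bash
python3 - <<'E'
from station import ctrl, vision
import cv2
o=ctrl.get_obs();print(o['t'],o['tool_pos'],o['contact_force'],abs(o['dq']).max())
cv2.imwrite('pics/end.png',vision.get_image('scene')['image'])
E
```

```text
9.45 [0.49713118 0.11522202 0.23181395] [-0.98136055  0.39366402 -1.20098445] 0.024234624386825773
```

View pics/end.png

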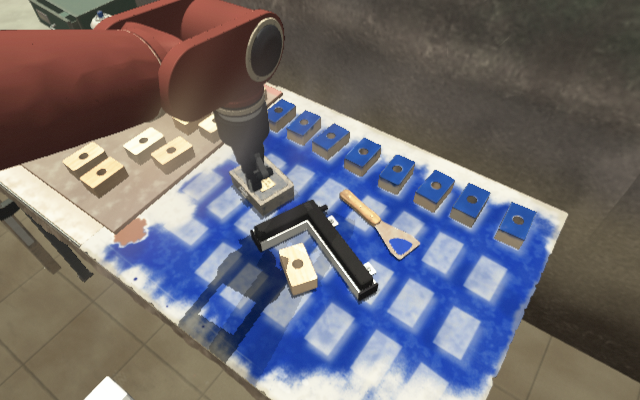

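The gripper is well clear of the rail, which has sprung back up. The block (297,265), knife (385,220) and tin (262,183) are where they were at the start.

```bash
python3 -c "
from station import ctrl
print(ctrl.finish_job())"
```

```text
the job is handed in; nothing more can be done
None
```

The job is handed in: the shut fingertips ran from the long end round the corner to the short end with the rail pressed about 3 mm (4–6 N at each reading), then lifted clear; the rail sprang back and the block, knife and tin look unmoved.

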